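# Tap the bud vase to the middle of its stone stand

### The job

The little bud vase stands well off centre on its small round stone stand and wobbles easily. Tap it lightly with the outside of the shut fingertips until it stands upright in the middle of the stand, within about 6 mm of dead centre, then take the hand away; never take it between the fingers, lift it, hit it hard or tip it over. Leave the stand and all the other things on the counter where they are.

Things in the scene. Friction and masses are not known exactly. Their poses are not given: they have to be found in the camera images.
- vase: pot-bellied stoneware bud vase, 57 mm tall, 0.08 to 0.14 kg, loose on the stand. Origin: centre of its foot's underside, z up its axis. Diameter 24 mm at the foot, belly 42 mm (widest) 22 mm up, neck 16 mm 48 mm up, lip 22 mm on top: an upright finger meets the belly. 0.3 to 0.7 N slides it (friction 0.3 to 0.5); pushed fast or more than 25 mm up it rocks and may topple.
- stand: round polished stone stand, 86 mm in diameter (72 mm at its foot), 40 mm high, about 0.55 kg, loose on the counter. Origin at the centre of its underside on the counter; its flat top is 40 mm above. It is round, so its turn about z does not matter. The vase starts 15 to 22 mm off its centre, in any direction.
- rack: clear acrylic rack with four slots in each of its two upright plates, 120 x 120 x 55 mm, fixed; origin under its centre. Bystander.
- tray_unit: aluminium housing of a small tray drawer, 160 mm along x, 130 mm along y, 50 mm high, fixed, open towards -x; origin under its centre. Bystander.
- mallet_head: black mallet head without its handle, standing on end, 54 mm in diameter, 80 mm tall; origin under its centre. Bystander.
- peg_green: green plastic clothes peg lying on the counter, 74 mm long along its x, 15 mm wide, 10 mm high; origin under its centre. Bystander.
- skewer0: steel skewer peg with a ring end, 6 mm thick, about 170 mm long along its x, lying across the rack's slots 41 to 47 mm above the counter; origin under it near its middle. Bystander.
- skewer1: steel skewer peg with a ring end, 6 mm thick, about 170 mm long along its x, lying across the rack's slots 41 to 47 mm above the counter; origin under it near its middle. Bystander.
- skewer2: steel skewer peg with a ring end, 6 mm thick, about 170 mm long along its x, lying across the rack's slots 41 to 47 mm above the counter; origin under it near its middle. Bystander.
- skewer3: steel skewer peg with a ring end, 6 mm thick, about 170 mm long along its x, lying across the rack's slots 41 to 47 mm above the counter; origin under it near its middle. Bystander.
- tray_pull (a point): middle of the pull lip, 38 mm above the counter, of the half-open tray drawer (126 mm wide) in the aluminium housing tray_unit; it slides out towards the housing's -x. Bystander: leave the drawer as it stands.
Things that resemble listed ones, but are neither listed nor needed, are in the scene too. Leave any green look-alike of the vase alone.

How it is judged:
On the way:
1. the fingers touch the vase (contact force between the fingers and vase above 0.05 N).
At the end, for the whole second after the job is handed in: The vase stands upright (within 0.05 rad) and still on the stand's top, its foot's centre within 6 mm of the stand's centre, the stand within 10 mm of where it was (horizontal distance between vase and stand below 0.006 m and angle between vase's own z axis and vertical below 0.05 rad and z of vase in the frame of stand between 0.037 and 0.043 m and linear speed of vase below 0.01 m/s and angular speed of vase below 0.2 rad/s and distance of stand from where it was at the start of the episode below 0.01 m); the robot touches nothing.
It fails at once if the vase is lifted (more than 8 mm off the stand) (z of vase in the frame of stand above 0.048 m).
It fails at once if the vase is tipped over (more than 0.4 rad) or knocked off the stand (angle between vase's own z axis and vertical above 0.4 rad or z of vase in the frame of stand below 0.034 m).
It fails at once if the vase is hit hard or squeezed (more than 6 N from the fingers), or taken between the fingers (grasp point lowered to its height within 24 mm of its axis) (contact force between the fingers and vase above 6 N or (horizontal distance between the grasp point and vase below 0.024 m and z of the grasp point in the frame of vase below 0.07 m)).
It fails at once if the stand is moved (more than 10 mm) (distance of stand from where it was at the start of the episode above 0.01 m).
It fails at once if a bystander (mallet head, clothes peg, skewers, tray drawer) is moved more than 15 mm (distance of any of tray_pull, mallet_head, peg_green, skewer0, skewer1, skewer2, skewer3 from where it was at the start of the episode above 0.015 m).
It also fails if it takes over 48 s, if anything falls off the work surface, if the arm or the gripper's body presses on something with over 40 N, if the wrist force passes 120 N, or if a joint passes its speed limit or range.

### The arm

A 7-joint arm with a two-finger parallel gripper is mounted at the origin on the work surface. World frame = base frame: x ahead of the robot, y to its left, z up, the work surface at z = 0. Lengths are in m, angles in rad, forces in N, time in s.
With the tool pointing down it reaches from about 0.425 to 0.875 m from the base axis. Payload 8.4 kg.
Tool frame: the origin (TCP) lies on the centre line of the jaws, within the pads' length; the fingertips stand 17 mm ahead of it and the grasp point (between the pads) lies 2 mm behind it (tip_extent is the distance from the TCP to the fingertips, in m); z points along the fingers, y is the direction in which the jaws open and shut (so a half turn about z gives the same grasp; the last joint's range is limited). The gripper opens to 87 mm and grips with 3 to 60 N. Pads are 19 mm wide; open, the fingers measure 117 mm over their backs; the gripper's body (75 mm by 190 mm) begins 51 mm behind the grasp point.
Start: joints at [1.062, 0.333, 0.04, 1.465, -0.013, 1.343, -0.059], TCP at [0.259, -0.596, 0.24] pointing down, gripper open.
Joint ranges: [-2.58, 2.58], [-0.38, 2.09], [-1.3, 1.39], [0.25, 2.4], [-1.5, 4.64], [0.08, 2.09], [-2.65, 2.65]. Speed limits (rad/s): [2.22, 2.22, 2.79, 2.79, 3.14, 3.14, 3.14].

### API

Orientations are given as a rotation vector (axis times angle).
In Python, from bench import * gives the robot as it stands.
- The arm moves only by the tool step_arm, never from a script. Its argument "deltas" is a list of rows, each a list of 7 numbers: the shift along the world's x, y, z in cm, then the turn, a rotation vector about the world's x, y, z in degrees, then the gripper command: -1 is fully open, 1 is shut, values between are in proportion. A call has 1 to 10 rows; each row is the pose to reach, as a shift and turn from the pose commanded when the call began; what a row does not reach only later rows make up. A row lasts 1/10 s, in which the tool goes at most 50 mm and 8.59 degrees, less where a joint would pass 70% of its speed; a pose out of reach is approached as far as the arm can. A call with a gripper value outside its range is refused whole. The fingers move at their own pace and stop on an object; "force" is the grip in N (left out, the last holds). Time passes only in rows, so rows that repeat a pose let the fingers close. It gives the time, the measured TCP pose, the force and the opening at its end, in the units of the state.
- state(): the state, without advancing time (a new reading comes with each control period).
- camera(name): name is "scene" or "top"; returns a dict with "image" (420x560x3 uint8, red, green, blue), "z_map" (420x560 float32, m along the optical axis (not along the pixel's ray), 0 where there is no reading), "fx", "fy", "cx", "cy" (pixels), "cam_to_world" (4x4, takes a point from camera to world coordinates). Camera axes: x right, y down, z forward; pixel columns grow to the right and rows downward; lengths in m; the calibration is good to about 2 mm. A picture is of the moment at which its call begins.
- close_job(): hands the job in, once; it reports no verdict.
The state is a dict: "clock": time; "joints": joint angles; "joint_velocities": joint speeds; "effort": joint torques, N m; "tcp_pos": TCP position; "eef_rot": TCP orientation; "wrist_force": force on the tool from outside, world axes, zero at the start; "wrist_torque": the same for the moment, N m; "gripper_width": finger opening in m.
Only numpy, scipy, OpenCV 4.12 (cv2) and the standard library are available. Lean on these libraries where they do the work, as an engineer would, in place of code of your own. Each camera call takes 0.05 s, during which the arm holds its last target. There are 200 camera calls.

## Working session

There is one attempt and no reset: what is moved stays moved. The work goes in short steps, Python scripts to look and compute and a tool call to move; the robot and the scene stay as the last step left them, time stands still between calls to the robot, and variables do not carry over. Pictures are saved under pics/ and viewed, about 8 in all and at most 12, crops included, and the job is handed in when it is done.

Besides the shell and the picture viewer there is one more tool, called after "Request:" as a command line: name --pt "numbers of a row" for each row, then --argument value for the rest. step_arm: Moves the arm, as the interface text tells. Its arguments: {"type":"object","properties":{"deltas":{"type":"array","items":{"type":"array","items":{"type":"number"}}},"force":{"type":"number"}},"required":["deltas"]}

```bash
mkdir -p pics
cat > h.py <<'E'
from bench import *
import numpy as np, cv2
def snap(n,tag):
    c=camera(n); cv2.imwrite(f'pics/{tag}.png',cv2.cvtColor(c['image'],cv2.COLOR_RGB2BGR)); np.savez(f'pics/{tag}.npz',**c); return c
def cloud(c):
    v,u=np.mgrid[:420,:560]; z=c['z_map']
    P=np.stack([(u-c['cx'])/c['fx']*z,(v-c['cy'])/c['fy']*z,z],-1)
    T=np.array(c['cam_to_world']); return P@T[:3,:3].T+T[:3,3]
E
python3 - <<'E'
from h import *
for n in('scene','top'):
    c=snap(n,n+'0'); print(n,c['fx'],c['cx'],c['cy'],np.round(c['cam_to_world'],3).tolist())
a=cv2.imread('pics/scene0.png');b=cv2.imread('pics/top0.png')
s=state();print(s['clock'],s['tcp_pos'],s['eef_rot'],s['gripper_width'],s.keys())
E
```

```text
scene 489.7765714963474 271.7668292662441 209.79871765806988 [[-0.744, 0.476, -0.469, 1.064], [0.668, 0.536, -0.515, 0.587], [0.007, -0.697, -0.717, 0.862], [0.0, 0.0, 0.0, 1.0]]
top 484.9442052977422 284.1204646363656 205.54534349178817 [[-0.012, -0.996, 0.087, 0.448], [-1.0, 0.014, 0.027, 0.002], [-0.028, -0.087, -0.996, 1.235], [0.0, 0.0, 0.0, 1.0]]
0.1 [ 0.2588074  -0.59581693  0.23874491] [-3.07445910e+00 -6.38940989e-01  6.21072285e-04] 0.0869735149711973 dict_keys(['clock', 'joints', 'joint_velocities', 'effort', 'tcp_pos', 'eef_rot', 'wrist_force', 'wrist_torque', 'gripper_width'])
```

View pics/scene0.png

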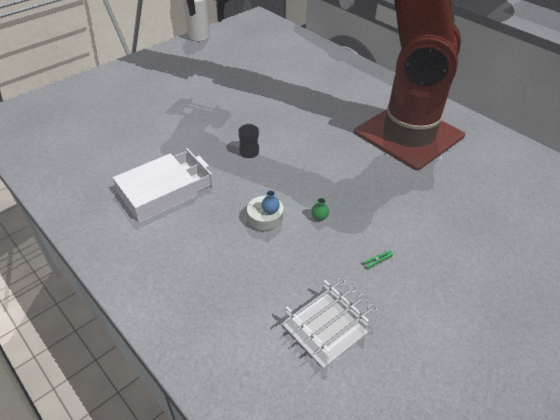

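View pics/top0.png

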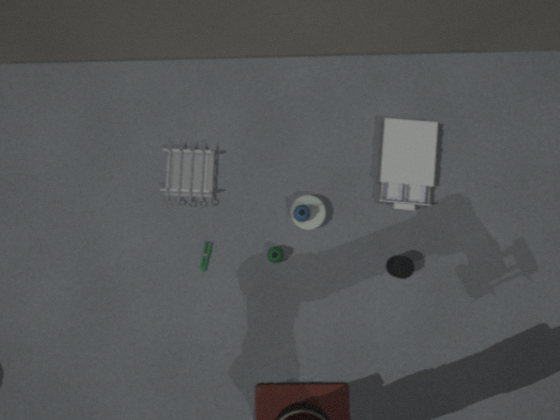

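The scene view shows the blue vase on the pale stand at (270,203), with the stand at (265,213). In the top view the vase is at (302,213) and the stand at (309,212). Things that could be taken for the vase are the green vase at scene (320,210) / top (275,254), which stands on the counter, and the black mallet head at scene (249,141). I choose the blue one because it stands on the stone stand, and I'll check that in a crop while measuring.

```bash
cat >> h.py <<'E'
def ray(c,uv,z):
    T=np.array(c['cam_to_world']); uv=np.atleast_2d(uv)
    d=np.c_[(uv[:,0]-c['cx'])/c['fx'],(uv[:,1]-c['cy'])/c['fy'],np.ones(len(uv))]@T[:3,:3].T
    return T[:3,3]+d*((z-T[2,3])/d[:,2])[:,None]
def circ(p):
    A=np.c_[2*p,np.ones(len(p))]; s=np.linalg.lstsq(A,(p**2).sum(1),rcond=None)[0]
    return s[0],s[1],np.sqrt(s[2]+s[0]**2+s[1]**2)
def dirs(c,uv):
    T=np.array(c['cam_to_world']); d=T[:3,:3]@[(uv[0]-c['cx'])/c['fx'],(uv[1]-c['cy'])/c['fy'],1]
    return T[:3,3],d/np.linalg.norm(d)
def tri(c1,p1,c2,p2):
    a,d=dirs(c1,p1);b,e=dirs(c2,p2); s=np.linalg.lstsq(np.c_[d,-e],b-a,rcond=None)[0]
    P,Q=a+s[0]*d,b+s[1]*e; return (P+Q)/2,np.linalg.norm(P-Q)
def blob(m):
    n,l,st,ce=cv2.connectedComponentsWithStats(m.astype(np.uint8)); i=1+st[1:,4].argmax(); return l==i,ce[i],st[i]
def vase_mask(c,box):
    x,y,w,h=box; H=cv2.cvtColor(np.ascontiguousarray(c['image']),cv2.COLOR_RGB2HSV)
    m=np.zeros((420,560),bool); s=np.s_[y:y+h,x:x+w]
    m[s]=(H[s][...,0]>98)&(H[s][...,0]<125)&(H[s][...,1]>110); return blob(m)
BOX={'scene':(235,175,65,65),'top':(280,185,60,55)}
E
python3 - <<'E'
from h import *
C={n:np.load(f'pics/{n}0.npz') for n in BOX}
ims=[]
for n,c in C.items():
    m,ce,st=vase_mask(c,BOX[n]); P=cloud(c); print(n,'vase',ce,st)
    p=P[m]; p=p[p[:,2]>.03]; print(' cloud vase med',np.median(p,0),p.min(0),p.max(0))
    # sphere fit on belly
    q=p[(p[:,2]<.082)&(p[:,2]>.045)]; A=np.c_[2*q,np.ones(len(q))]; s=np.linalg.lstsq(A,(q**2).sum(1),rcond=None)[0]; print(' sphere',s[:3],np.sqrt(s[3]+(s[:3]**2).sum()),len(q))
    x,y,w,h=BOX[n]; b=np.zeros_like(m); b[y:y+h,x:x+w]=1
    t=b&~m&(abs(P[...,2]-.04)<.006); q=P[t]; print(' top pts',len(q),np.median(q,0))
    f=cv2.morphologyEx((t|m).astype(np.uint8),cv2.MORPH_OPEN,np.ones((3,3)))
    V=cv2.cvtColor(np.ascontiguousarray(c['image']),cv2.COLOR_RGB2HSV)
    s=(b&(V[...,1]<60)&(V[...,2]>105))|(m if n=='top' else False); s,ce,st=blob(s)
    ct=max(cv2.findContours(s.astype(np.uint8),0,1)[0],key=cv2.contourArea); hu=cv2.convexHull(ct)
    print(' light',st,'ellipse',cv2.fitEllipse(hu))
    ct2=max(cv2.findContours(t.astype(np.uint8),0,1)[0],key=cv2.contourArea)[:,0]
    r=ray(c,cv2.convexHull(ct2)[:,0].astype(float),.04)[:,:2]; print(' circ depth',circ(r),len(r))
    i=c['image'].copy(); i=i[y-5:y+h+5,x-5:x+w+5][...,::-1]; ims.append(cv2.resize(i,(390,390),interpolation=cv2.INTER_CUBIC))
cv2.imwrite('pics/crop0.png',np.hstack(ims))
E
```

```text
scene vase [274.05555556 202.33333333] [269 199   9   8  36]
 cloud vase med [0.52996503 0.00811944 0.07626158] [0.52053657 0.00364566 0.06858055] [0.54170477 0.01367081 0.082864  ]
 sphere [0.53076601 0.00482348 0.07330555] 0.008416645316894879 34
 top pts 540 [ 0.54717983 -0.01569996  0.03929108]Traceback (most recent call last):
  File "<stdin>", line 15, in <module>
cv2.error: OpenCV(4.12.0) /io/opencv/modules/imgproc/src/shapedescr.cpp:361: error: (-201:Incorrect size of input array) There should be at least 5 points to fit the ellipse in function 'fitEllipseNoDirect'
```

Run:
```python
from h import *
ims=[]
for n in BOX:
    c=np.load(f'pics/{n}0.npz'); x,y,w,h=BOX[n]; I=c['image'].astype(int)
    if n=='scene': print('row203',I[203,240:292:2].tolist()); print('row218',I[218,240:292:4].tolist())
    else: print('row213',I[213,284:332:2].tolist())
    i=c['image'][y-5:y+h+5,x-5:x+w+5][...,::-1]; ims.append(cv2.resize(i,(390,390),interpolation=cv2.INTER_CUBIC))
cv2.imwrite('pics/crop0.png',np.hstack(ims))
```

```text
row203 [[149, 151, 157], [156, 158, 163], [154, 157, 162], [154, 156, 161], [173, 178, 177], [206, 210, 203], [213, 218, 212], [183, 186, 180], [144, 148, 144], [145, 148, 143], [144, 148, 144], [75, 92, 110], [84, 107, 136], [85, 113, 144], [92, 124, 159], [93, 128, 168], [98, 134, 174], [100, 136, 178], [97, 134, 176], [91, 120, 156], [211, 219, 213], [170, 174, 176], [160, 161, 167], [159, 160, 167], [159, 161, 168], [159, 159, 166]]
row218 [[104, 104, 107], [108, 111, 114], [103, 106, 103], [128, 132, 129], [211, 217, 211], [215, 220, 214], [183, 188, 182], [187, 192, 186], [188, 194, 186], [172, 176, 172], [128, 132, 128], [159, 160, 167], [166, 167, 175]]
row213 [[95, 100, 101], [87, 91, 94], [84, 87, 89], [94, 100, 96], [98, 103, 102], [56, 74, 92], [56, 78, 100], [54, 70, 88], [37, 38, 45], [38, 42, 41], [42, 48, 59], [55, 72, 88], [49, 60, 71], [69, 77, 78], [89, 94, 89], [90, 95, 91], [97, 101, 98], [122, 127, 122], [130, 136, 130], [128, 136, 129], [118, 123, 116], [73, 77, 76], [63, 65, 66], [61, 65, 64]]
```

View pics/crop0.png

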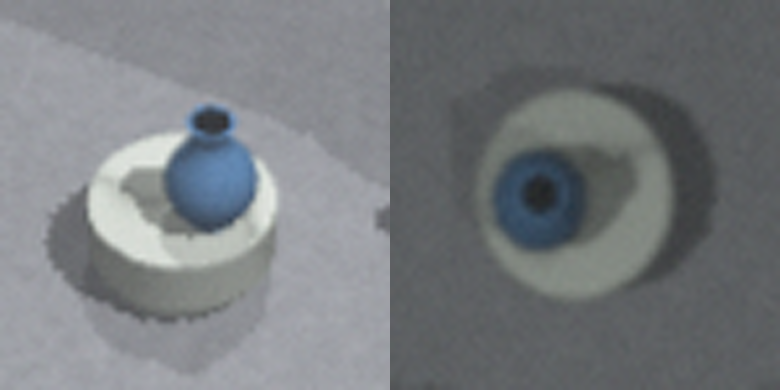

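The crop confirms it: a blue vase with a dark lip opening, standing off centre on the pale round stand, towards the left (+y) in the top view. Next I refine the masks.

```bash
cat >> h.py <<'E'
def vmask(c,n):
    x,y,w,h=BOX[n]; I=cv2.GaussianBlur(c['image'],(3,3),0).astype(int)
    m=np.zeros((420,560),bool); s=np.s_[y:y+h,x:x+w]; m[s]=(I[s][...,2]-I[s][...,0]>14)&(I[s][...,1]-I[s][...,0]>5)
    m=blob(m)[0]; ct=max(cv2.findContours(m.astype(np.uint8),0,1)[0],key=cv2.contourArea)
    f=np.zeros((420,560),np.uint8); cv2.drawContours(f,[ct],-1,1,-1)
    hole=blob((f>0)&(I.max(2)<(110 if n=='scene' else 52))&(np.ptp(I,2)<22)) if True else None
    return f>0,hole
def measure(C):
    out={}
    for n,c in C.items():
        m,(hm,hc,hs)=vmask(c,n); P=cloud(c); out[n]=(m,hc)
        q=P[m]; q=q[(q[:,2]<.08)&(q[:,2]>.045)]
        s=np.array([np.median(q[:,0]),np.median(q[:,1])])
        from scipy.optimize import least_squares
        s=least_squares(lambda v:np.linalg.norm(q-[v[0],v[1],v[2]],axis=1)-.021,[*s,.062],loss='soft_l1',f_scale=.001).x
        print(n,'belly sphere',np.round(s*1e3,1),len(q),'hole px',hc,hs[4],'lip@.097',np.round(ray(c,hc,.097)[0]*1e3,1))
    p,e=tri(C['scene'],out['scene'][1],C['top'],out['top'][1]); print('hole tri',np.round(p*1e3,1),'miss',e*1e3); return out
def stand(C):
    for n,c in C.items():
        x,y,w,h=BOX[n]; P=cloud(c); b=np.zeros((420,560),bool); b[y:y+h,x:x+w]=1
        t=b&(abs(P[...,2]-.04)<.005); t=t|(b&(P[...,2]>.04)) if n=='top' else t
        t=blob(t)[0]; ct=max(cv2.findContours(t.astype(np.uint8),0,1)[0],key=cv2.contourArea)
        r=ray(c,cv2.convexHull(ct)[:,0].astype(float),.04)[:,:2]; print(n,'stand circ',np.round(np.array(circ(r))*1e3,1),len(r), 'z',np.median(P[t][:,2]))
        I=c['image'].astype(int); I=cv2.GaussianBlur(I.astype(np.float32),(0,0),1.2)
        L=b&((I[...,1]-I[...,2]>-.5)); L=blob(L|(vmask(c,n)[0] if n=='top' else False))[0]
        ct=max(cv2.findContours(L.astype(np.uint8),0,1)[0],key=cv2.contourArea); e=cv2.fitEllipse(cv2.convexHull(ct)); print('  ellipse',np.round(e[0],1),np.round(e[1],1),np.round(ray(c,e[0],.04)[0]*1e3,1))
E
python3 - <<'E'
from h import *
C={n:np.load(f'pics/{n}0.npz') for n in BOX}
measure(C); stand(C)
E
```

```text
scene belly sphere [530.4  -5.6  61.5] 201 hole px [270.30769231 193.        ] 13 lip@.097 [530.8  -4.2  97. ]
top belly sphere [532.4  -9.   61.9] 118 hole px [301.53846154 211.84615385] 13 lip@.097 [532.   -8.2  97. ]
hole tri [530.8  -6.9  95.3] miss 3.654412508311011
scene stand circ [536.2 -19.1  43.7] 19 z 0.03934433210145183
  ellipse [264.5 212.5] [35.2 38.1] [544.8  -8.3  40. ]
top stand circ [535.9 -24.3  42.6] 21 z 0.04138724363927326
  ellipse [308.  211.9] [37.3 38.2] [535.8 -24.7  40. ]
```

Request:
step_arm --pt "1.6 4 0 0 0 -1 1" --pt "3.2 8 0 0 0 -2 1" --pt "4.8 12 0 0 0 -3 1" --pt "6.4 16 0 0 0 -4 1" --pt "8 20 0 0 0 -5 1" --pt "9.6 24 0 0 0 -6 1" --pt "11.2 28 0 0 0 -6 1" --pt "12.8 32 0 0 0 -6 1" --pt "14.4 36 0 0 0 -6 1" --pt "16 40 0 0 0 -6 1" --force 10

```text
clock: 1.1
tcp_pos: [0.4191, -0.1944, 0.2394]
eef_rot: [3.105, 0.477, -0.0]
wrist_force: [1.2, -0.1, -0.2]
gripper_width: 0.015
```

Request:
step_arm --pt "1.6 4 0 0 0 0 1" --pt "3.2 8 0 0 0 0 1" --pt "4.8 12 0 0 0 0 1" --pt "6.4 16 0 0 0 0 1" --pt "8 20 0 0 0 0 1" --pt "9.3 24.5 0 0 0 0 1" --pt "9.3 24.5 0 0 0 0 1"

```text
clock: 1.8
tcp_pos: [0.5123, 0.056, 0.2395]
eef_rot: [-3.1, -0.49, -0.001]
wrist_force: [-0.7, -0.4, 0.5]
gripper_width: 0.0008
```

Request:
step_arm --pt "0 0 -4 0 0 0 1" --pt "0 0 -8 0 0 0 1" --pt "0 0 -12 0 0 0 1" --pt "0 0 -15 0 0 0 1" --pt "0 0 -17 0 0 0 1" --pt "0 0 -17 0 0 0 1"

```text
clock: 2.4
tcp_pos: [0.5096, 0.0483, 0.0667]
eef_rot: [-3.104, -0.477, 0.009]
wrist_force: [-0.1, -0.1, 0.0]
gripper_width: 0.0005
```

Run:
```python
from h import *
s=state(); print(s['tcp_pos'],s['eef_rot'],s['wrist_force'])
C={n:snap(n,n+'1') for n in BOX}
a=C['scene']['image'][120:260,200:340][...,::-1]; b=C['top']['image'][150:260,230:370][...,::-1]
cv2.imwrite('pics/c1.png',np.hstack([cv2.resize(a,(400,400)),cv2.resize(b,(400,314)).copy() if 0 else cv2.resize(C['top']['image'][140:280,230:370][...,::-1],(400,400))]))
```

```text
[0.50959211 0.04828386 0.06665838] [-3.10429605 -0.4770727   0.00877579] [-0.1425708  -0.14568023  0.01957088]
```

View pics/c1.png

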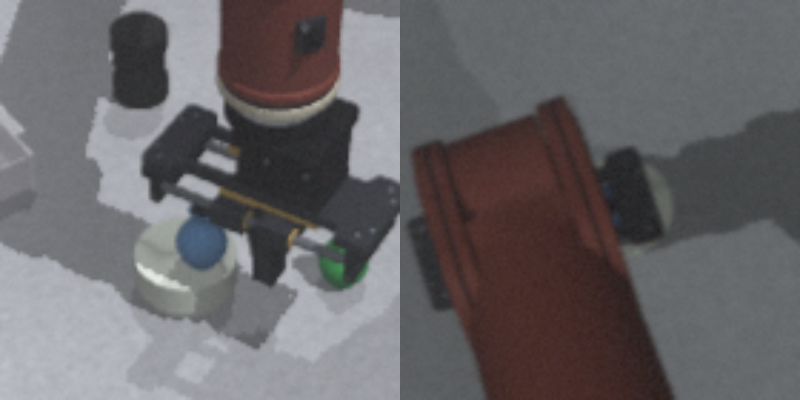

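The finger sits clear on the vase's +y side in the scene crop (finger near (268,255), vase (202,242), with a visible gap). Next I line up with the push axis and close in.

Request:
step_arm --pt "0.4 0.1 0 0 0 0 1" --pt "0.52 -0.28 0 0 0 0 1" --pt "0.64 -0.67 0 0 0 0 1" --pt "0.76 -1.05 0 0 0 0 1" --pt "0.88 -1.43 0 0 0 0 1" --pt "0.88 -1.43 0 0 0 0 1"

```text
clock: 3.1
tcp_pos: [0.5209, 0.0336, 0.0696]
eef_rot: [3.105, 0.475, 0.0]
wrist_force: [-0.5, 0.0, -0.4]
gripper_width: 0.0001
```

Request:
step_arm --pt "0.03 -0.1 0 0 0 0 1" --pt "0.06 -0.2 0 0 0 0 1" --pt "0.09 -0.3 0 0 0 0 1" --pt "0.12 -0.4 0 0 0 0 1" --pt "0.15 -0.5 0 0 0 0 1" --pt "0.18 -0.6 0 0 0 0 1" --pt "0.21 -0.7 0 0 0 0 1" --pt "0.24 -0.8 0 0 0 0 1" --pt "0.27 -0.9 0 0 0 0 1" --pt "0.3 -1.0 0 0 0 0 1"

```text
clock: 4.1
tcp_pos: [0.5238, 0.0244, 0.0695]
eef_rot: [-3.105, -0.477, 0.0]
wrist_force: [0.2, -0.4, -0.2]
gripper_width: 0.0004
```

Request:
step_arm --pt "0 -0.1 0 0 0 0 1" --pt "0 -0.2 0 0 0 0 1" --pt "0 -0.3 0 0 0 0 1" --pt "0 -0.4 0 0 0 0 1" --pt "0 -0.5 0 0 0 0 1" --pt "0 -0.6 0 0 0 0 1" --pt "0 -0.7 0 0 0 0 1" --pt "0 -0.7 0 0 0 0 1"

```text
clock: 4.9
tcp_pos: [0.5238, 0.0174, 0.0696]
eef_rot: [3.105, 0.477, 0.0]
wrist_force: [-0.3, 0.0, 0.3]
gripper_width: 0.0003
```

Run:
```python
from h import *
s=state(); print(s['tcp_pos'],s['wrist_force'])
c=snap('scene','scene2'); 
P=cloud(c); m,(hm,hc,hs)=vmask(c,'scene'); q=P[m]; q=q[(q[:,2]<.08)&(q[:,2]>.045)]
from scipy.optimize import least_squares
print(least_squares(lambda v:np.linalg.norm(q-v,axis=1)-.021,[.531,-.01,.062],loss='soft_l1',f_scale=.001).x,len(q))
cv2.imwrite('pics/c2.png',cv2.resize(c['image'][150:250,210:310][...,::-1],(500,500)))
```

```text
[0.52378901 0.01736292 0.06956417] [-0.26509453  0.02052893  0.32254245]
[ 0.53057059 -0.00992642  0.06188099] 170
```

View pics/c2.png

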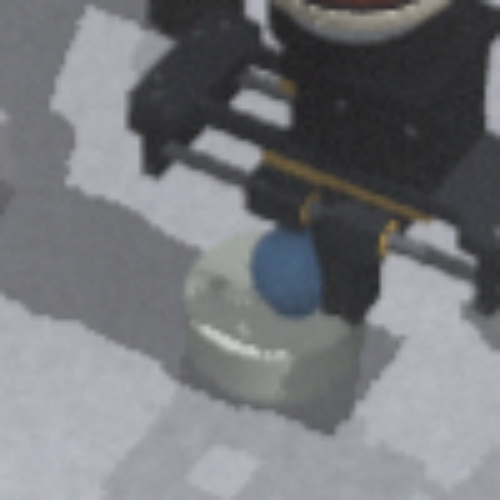

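The finger now touches the vase, which has moved about 4 mm. About 10 mm is left, with a slight +x component. I push 7 mm more, then back away and measure clear of the hand.

Request:
step_arm --pt "0.05 -0.09 0 0 0 0 1" --pt "0.1 -0.17 0 0 0 0 1" --pt "0.15 -0.26 0 0 0 0 1" --pt "0.2 -0.35 0 0 0 0 1" --pt "0.25 -0.44 0 0 0 0 1" --pt "0.3 -0.52 0 0 0 0 1" --pt "0.35 -0.61 0 0 0 0 1" --pt "0.35 -0.61 0 0 0 0 1"

```text
clock: 5.75
tcp_pos: [0.5273, 0.0112, 0.0696]
eef_rot: [3.105, 0.477, 0.0]
wrist_force: [0.2, 0.6, 0.7]
gripper_width: 0.0006
```

Request:
step_arm --pt "-0.1 0.3 0 0 0 0 1" --pt "-0.4 1.3 0 0 0 0 1" --pt "-1 3 0 0 0 0 1" --pt "-1 3 4 0 0 0 1" --pt "-1 3 8 0 0 0 1" --pt "-1 6 12 0 0 0 1" --pt "-1 10 14 0 0 0 1" --pt "-1 14 14 0 0 0 1" --pt "-1 18 14 0 0 0 1" --pt "-1 20 14 0 0 0 1"

```text
clock: 6.75
tcp_pos: [0.5157, 0.2164, 0.21]
eef_rot: [-3.102, -0.484, -0.001]
wrist_force: [1.5, 0.2, 0.3]
gripper_width: 0.0003
```

Run:
```python
from h import *
C={n:snap(n,n+'3') for n in BOX}
a,b=[cv2.resize(c['image'][y-25:y+75,x-25:x+75][...,::-1],(400,400)) for c,(x,y,_,_) in ((C[n],BOX[n]) for n in BOX)]
cv2.imwrite('pics/c3.png',np.hstack([a,b]))
measure(C); stand(C)
```

```text
scene belly sphere [532.7 -16.9  61.3] 203 hole px [265.7 190.8] 20 lip@.097 [533.8 -16.5  97. ]
top belly sphere [534.8 -20.   61.8] 124 hole px [306.45454545 210.36363636] 11 lip@.097 [535.3 -19.8  97. ]
hole tri [534.2 -18.6  95.9] miss 3.399957467911103
scene stand circ [536.3 -18.6  43.9] 20 z 0.03944417525378596
  ellipse [264.7 212.3] [36.1 37.1] [544.1  -8.5  40. ]
top stand circ [536.1 -24.3  42.7] 21 z 0.041416984212355956
  ellipse [307.5 211.9] [37.2 37.7] [535.8 -23.5  40. ]
```

View pics/c3.png

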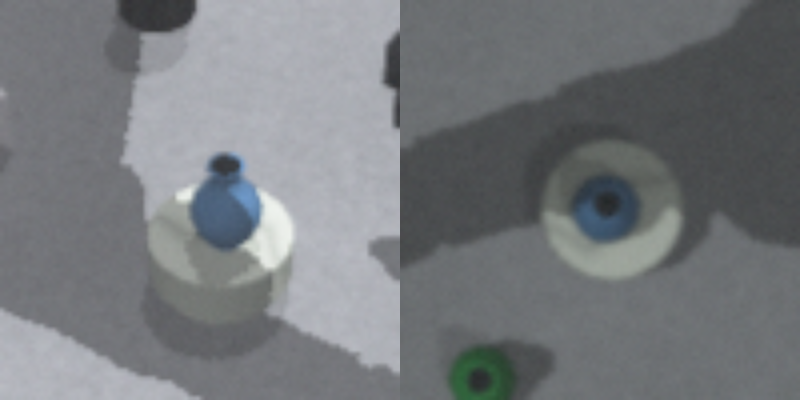

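The two views put the offset at roughly (-2,+3) mm: scene (-3,+2), top (-1,+4). That is already inside 6 mm, but with little margin. One more light tap of about 3.5 mm along (+2,-3).

Request:
step_arm --pt "0 -4 0 0 0 0 1" --pt "0 -8 0 0 0 0 1" --pt "0 -12 0 0 0 0 1" --pt "0 -15.5 -2 0 0 0 1" --pt "0 -16 -5 0 0 0 1" --pt "0 -16 -9 0 0 0 1" --pt "0 -16 -12 0 0 0 1" --pt "0 -16 -14 0 0 0 1" --pt "0 -16 -14 0 0 0 1" --pt "0 -16 -14 0 0 0 1"

```text
clock: 7.85
tcp_pos: [0.5172, 0.0512, 0.07]
eef_rot: [-3.105, -0.477, 0.0]
wrist_force: [-0.3, -0.1, -0.2]
gripper_width: 0.0004
```

Request:
step_arm --pt "0.3 -1 0 0 0 0 1" --pt "0.6 -2 0 0 0 0 1" --pt "0.8 -3 0 0 0 0 1" --pt "0.9 -3.5 0 0 0 0 1" --pt "0.95 -3.8 0 0 0 0 1" --pt "0.98 -3.9 0 0 0 0 1" --pt "1.0 -4.0 0 0 0 0 1" --pt "1.0 -4.0 0 0 0 0 1"

```text
clock: 8.65
tcp_pos: [0.5272, 0.0117, 0.0695]
eef_rot: [-3.105, -0.478, 0.0]
wrist_force: [-0.6, 0.3, 0.1]
gripper_width: 0.0005
```

Request:
step_arm --pt "0.05 -0.08 0 0 0 0 1" --pt "0.1 -0.15 0 0 0 0 1" --pt "0.15 -0.23 0 0 0 0 1" --pt "0.2 -0.3 0 0 0 0 1" --pt "0.23 -0.35 0 0 0 0 1" --pt "0.23 -0.35 0 0 0 0 1"

```text
clock: 9.25
tcp_pos: [0.5296, 0.0079, 0.0695]
eef_rot: [-3.105, -0.477, -0.0]
wrist_force: [0.2, 0.5, -0.0]
gripper_width: 0.0006
```

Request:
step_arm --pt "-0.1 0.3 0 0 0 0 1" --pt "-0.4 1.3 0 0 0 0 1" --pt "-1 3 0 0 0 0 1" --pt "-1 3 4 0 0 0 1" --pt "-1 3 8 0 0 0 1" --pt "-1 6 12 0 0 0 1" --pt "-1 10 14 0 0 0 1" --pt "-1 14 14 0 0 0 1" --pt "-1 18 14 0 0 0 1" --pt "-1 20 14 0 0 0 1"

```text
clock: 10.25
tcp_pos: [0.5181, 0.2129, 0.2101]
eef_rot: [-3.102, -0.484, -0.001]
wrist_force: [1.1, 0.3, -0.1]
gripper_width: 0.0007
```

Run:
```python
from h import *
C={n:snap(n,n+'4') for n in BOX}
a,b=[cv2.resize(c['image'][y-25:y+75,x-25:x+75][...,::-1],(400,400)) for c,(x,y,_,_) in ((C[n],BOX[n]) for n in BOX)]
cv2.imwrite('pics/c4.png',np.hstack([a,b]))
measure(C); stand(C); print(state()['clock'])
```

```text
scene belly sphere [534.6 -20.8  61.2] 202 hole px [264.         190.33333333] 18 lip@.097 [535.7 -20.2  97. ]
top belly sphere [536.7 -23.7  62.2] 119 hole px [308.  209.8] 10 lip@.097 [536.6 -23.4  97. ]
hole tri [535.7 -22.4  95.6] miss 2.944952546514684
scene stand circ [536.2 -18.6  43.9] 18 z 0.039509731735279996
  ellipse [264.8 212.3] [36.  37.4] [543.9  -8.6  40. ]
top stand circ [535.9 -24.3  42.6] 21 z 0.04139085534778786
  ellipse [307.7 211.9] [37.2 38.6] [536.  -23.8  40. ]
10.35
```

View pics/c4.png

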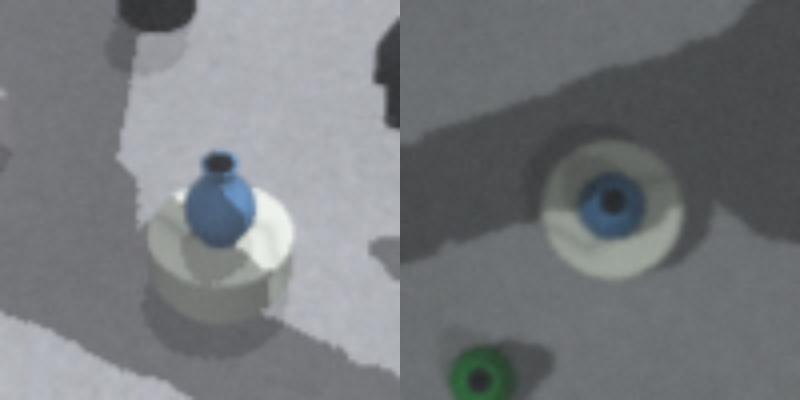

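The vase is central in both views: offset about (+1,+1) mm from top and (-2,-2) mm from scene. It stands upright, the stand hasn't moved, and the hand is clear. Handing in.

```bash
python3 -c "
from bench import *
print(close_job())"
```

```text
the job is handed in; nothing more can be done
None
```

I pushed the blue vase to the middle of its stand in two gentle pushes with the outside of the shut fingertips, at about 10 mm/s on the belly. I then moved the hand about 20 cm away and handed the job in at about 10.4 s; no verdict was reported.

**Final position:** the vase measured about 1 mm off centre from the top view, at (+0.8, +0.6) mm, and about 2.7 mm off from the scene view, at (−1.6, −2.2) mm. Both are inside the 6 mm limit.

**Uprightness and stand:** the centre of the lip opening lies within about 1.5 mm of the belly's centre in each view, so the vase is upright. The stand's measured position changed by no more than about 0.5 mm from start to finish.

**Disagreements and gaps:** the two cameras differ by 3–6 mm in absolute y, more than the 2 mm calibration, so I used only same-view differences between vase and stand. One extra check, a colour outline of the stand in the scene view, was unusable because it included the stand's side. I did not re-measure the other things on the counter, but the hand passed near none of them except the green vase, which it cleared.

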